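# Clear the scrap off the repair station into the waste bin

## Task

Clear the blue repair station: get the heat sink, the transformer and the cracked display module off its tray and fully into the dark steel bin at its open edge, with no part of them left lying on the tray. The display lies in a walled bay too snug to get fingers round or behind it, so press on its glass and drag it out, gently: its lifted glass is brittle and must not be pressed hard. Leave the good board, the bottle and the parts box undisturbed.

Things in the scene. Friction and masses are not known exactly. Their poses are not given: they have to be found in the camera images.
- station: Fixed white riser with a blue tray top, 240 (own x) by 340 mm (own y); origin at the centre of its underside on the bench. Tray floor 90 mm above the origin. The own -y edge is open and drops into the bin. Rims 16 mm high along both own x sides, inner faces at own x = +-110 mm. Floor clear but for scrap from own y -170 to +10 mm; beyond that, the walled bay.
- station_lip (a point): Middle of the tray's open edge, at floor height (own y = -170 mm of the station).
- bay_mouth (a point): Middle of the bay's mouth on the tray floor (station own y = +10 mm). From here the bay runs 150 mm along the station's own +y to the back wall's inner face (own y = +160 mm), between two cheeks whose inner faces are at own x = +-56 mm; cheeks and back wall stand 32 mm above the floor.
- bin: Fixed dark steel open bin with a yellow stripe, 270 mm (own x) by 220 mm (own y), 80 mm high, walls 4 mm; origin at the centre of its underside. Stands against the station below its open edge, its rim 10 mm below the tray floor. Has the station's yaw.
- display: Scrap display module, glass up, in the bay: grey frame 100 (own x) by 140 (own y) by 12 mm, origin at the centre of its underside, about 0.43 kg with its glass. Starts within 9 mm of the bay's back wall and 10 mm of the cheeks, long side along the station's y. Once dragged well clear of the back wall it can be pushed from behind by its frame.
- frame_top (a point): Centre of the display frame's upper face, 12 mm above its origin. Above it a cracked black glass, 94 by 134 by 3 mm, has lifted by an unknown 3 to 14 mm: the glass top is 6 to 17 mm above this point, giving 1 mm per 10 N and springing back. Too light a touch slips; some 12 to 20 N of downward finger pressure drags the module along; over 30 N cracks it.
- end_a (a point): Middle of the display frame's underside edge at its own +y end (70 mm from its origin), at the start the end by the bay's back wall.
- end_b (a point): Middle of the display frame's underside edge at its own -y end (70 mm from its origin), at the start the end nearer the bin.
- heatsink: Loose scrap finned aluminium heat sink, 50 mm (own x) by 80 mm (own y) by 30 mm high, about 0.16 kg, origin at the centre of its underside; on the clear part of the tray, any yaw.
- transformer: Loose scrap transformer: dark steel block 52 mm (own x) by 70 mm (own y) by 36 mm high with a yellow bobbin on top (43 mm in all) and a copper band, about 0.22 kg, origin at the centre of its underside; on the clear part of the tray, any yaw.
- good_board: Bystander: green circuit board in a blue and yellow holder, 70 by 150 by 26 mm, loose on the bench beyond the station; origin at the centre of its underside. Leave alone.
- bottle: Bystander: white bottle, 54 mm in diameter, 120 mm tall, loose on the bench past the station's walled end; origin at the centre of its underside. Leave alone.
- parts_box: Bystander: pale clear-blue closed parts box, 92 by 132 by 39 mm, loose on the bench beyond the station; origin at the centre of its underside. Leave alone.

How it is judged (in metres and radians):
At the end, for the whole second after the job is handed in: All three scrap pieces lie in the bin, at rest: origins within 135 mm of its centre along own x, 110 mm along own y, at most 85 mm above its underside; both ends of the display within 120 mm of the centre along the bin's y (none over the tray or the far rim) (x of heatsink in the frame of bin between -0.135 and 0.135 m and y of heatsink in the frame of bin between -0.11 and 0.11 m and z of each of heatsink, transformer, display in the frame of bin below 0.085 m and linear speed of each of heatsink, transformer, display below 0.02 m/s and x of transformer in the frame of bin between -0.135 and 0.135 m and y of transformer in the frame of bin between -0.11 and 0.11 m and x of display in the frame of bin between -0.135 and 0.135 m and y of display in the frame of bin between -0.11 and 0.11 m and y of end_a in the frame of bin between -0.12 and 0.12 m and y of end_b in the frame of bin between -0.12 and 0.12 m); the robot touches nothing.
It fails at once if the display is pressed or pushed with more than 30 N (its glass cracks) (contact force between any of the fingers, the arm and display above 30 N).
It fails at once if the good board is moved more than 15 mm (distance of good_board from where it was at the start of the episode above 0.015 m).
It fails at once if the bottle is moved more than 15 mm or tipped over (distance of bottle from where it was at the start of the episode above 0.015 m or angle between bottle's own z axis and vertical above 0.5 rad).
It fails at once if the parts box is moved more than 15 mm (distance of parts_box from where it was at the start of the episode above 0.015 m).
It also fails if it takes over 70 s, if anything falls off the work surface, if the arm or the gripper's body presses on something with over 40 N, if the wrist force passes 120 N, or if a joint passes its speed limit or range.

## Robot

A 6-joint arm with a two-finger parallel gripper is mounted at the origin on the work surface. World frame = base frame: x ahead of the robot, y to its left, z up, the work surface at z = 0. Lengths are in m, angles in degrees, forces in N, time in s.
With the tool pointing down it reaches from about 0.15 to 0.775 m from the base axis. Payload 6.1 kg.
Tool frame: the origin (TCP) lies on the centre line of the jaws, within the pads' length; the fingertips stand ctrl.finger_overhang ahead of it and the grasp point (between the pads) is the TCP (ctrl.finger_overhang is the distance from the TCP to the fingertips, in m); y points along the fingers, x is the direction in which the jaws open and shut, and the axes are right-handed (so a half turn about y gives the same grasp; the last joint's range is limited). The gripper opens to 85 mm and grips with 20 to 120 N. Pads are 22 mm wide; open, the fingers measure 114 mm over their backs; the gripper's body (76 mm by 85 mm) begins 54 mm behind the grasp point. The pads swing forward as they close: fully open they stand 13 mm farther back than shut.
Start: joints at [-71.104, 7.208, -2.269, 80.523, 0, 90], TCP at [0.17, -0.497, 0.25] pointing down, gripper open.
Joint ranges: [-155.77, 155.77], [-54.66, 111.73], [-72.52, 77.12], [-102.08, 115.82], [-83.92, 84.16], [-180, 180]. Speed limits (degrees/s): [136.94, 136.94, 172.46, 180, 180, 180].

## Interface

Orientations are given as a 3x3 rotation matrix whose columns are the frame's x, y, z axes.
In Python, from station import ctrl gives the robot as it stands. The module is installed in compiled form; this text tells all that it offers.
- The arm moves only by the shell command python3 -m handwheel 'ROWS' [FORCE]. ROWS is a JSON object of lists of equal length, an entry for each row: "dp": the shift along the world's x, y, z in cm, a list of three; "angular": the turn, a rotation vector about the world's x, y, z in degrees, a list of three; "gripper": the opening, from 0 (shut) to 1 (fully open). A call has 1 to 12 rows; each row shifts and turns the commanded pose from where the row before left it; what a row does not reach is not made up. A row lasts 1/10 s, in which the tool goes at most 50 mm and 8.59 degrees, less where a joint would pass 70% of its speed; a pose out of reach is approached as far as the arm can. A call is refused whole if a number of a shift passes 5 or a number of a turn 8.59, either way. A call with a gripper value outside its range is refused whole. The fingers move at their own pace and stop on an object; FORCE is the grip in N (left out, the last holds). Time passes only in rows, so rows that do not move let the fingers close. It gives the time, the measured TCP pose, the force and the opening at its end, in the units of the state.
- ctrl.sense(): the state, without advancing time (a new reading comes with each control period).
- ctrl.get_image(name): name is "scene" or "top" or "wrist"; returns the picture (384x512x3 uint8, red, green, blue); there is no depth.
- ctrl.calibration(name): a dict with "fx", "fy", "cx", "cy" (pixels), "origin" and "orientation" of the camera in the world. Camera axes: x right, y down, z forward; pixel columns grow to the right and rows downward; lengths in m; the calibration is good to about 2 mm. A picture is of the moment at which its call begins: read the wrist's pose just before it. calibration takes no time and is no camera call; for the wrist camera it gives the pose at the moment of the call.
- ctrl.finish_job(): hands the job in, once; it reports no verdict.
The state is a dict: "time": time; "joints": joint angles; "qvel": joint speeds; "joint_torque": joint torques, N m; "ee_pos": TCP position; "eef_rot": TCP orientation; "force": force on the tool from outside, world axes, zero at the start; "torque": the same for the moment, N m; "opening": finger opening in m.
Only numpy, scipy, OpenCV 4.12 (cv2) and the standard library are available. Lean on these libraries where they do the work, as an engineer would, in place of code of your own. Each camera call takes 0.05 s, during which the arm holds its last target.

## Working session

There is one attempt and no reset: what is moved stays moved. The work goes in short steps, Python scripts to look and compute and a shell command to move; the robot and the scene stay as the last step left them, time stands still between calls to the robot, and variables do not carry over. Pictures are saved under pics/ and viewed, and the job is handed in when it is done.

```bash
mkdir -p pics; cat > h.py <<'E'
import numpy as np, cv2
from station import ctrl
def snap(n,f):
    c=ctrl.calibration(n); im=ctrl.get_image(n); cv2.imwrite('pics/'+f+'.png',im[:,:,::-1]); 
    np.save('pics/'+f+'.npy',dict(c,**{}),allow_pickle=True); return im,c
def ray(c,u,v):
    d=np.array([(u-c['cx'])/c['fx'],(v-c['cy'])/c['fy'],1]); d=np.array(c['orientation'])@d; return np.array(c['origin']),d
def atz(c,u,v,z):
    o,d=ray(c,u,v); return o+d*(z-o[2])/d[2]
def tri(c1,p1,c2,p2):
    o1,d1=ray(c1,*p1);o2,d2=ray(c2,*p2)
    A=np.c_[d1,-d2]; s=np.linalg.lstsq(A,o2-o1,rcond=None)[0]
    a=o1+d1*s[0];b=o2+d2*s[1]; return (a+b)/2,np.linalg.norm(a-b)
def load(f): return np.load('pics/'+f+'.npy',allow_pickle=True).item()
def proj(c,p):
    q=np.array(c['orientation']).T@(np.array(p)-np.array(c['origin'])); return [c['fx']*q[0]/q[2]+c['cx'],c['fy']*q[1]/q[2]+c['cy']]
E
python3 - <<'E'
from h import *
for n in ['scene','top','wrist']: 
    im,c=snap(n,n+'0'); print(n,c['origin'],c['fx'])
print(ctrl.sense(),ctrl.finger_overhang)
E
```

```text
scene [ 1.21729425 -0.29088419  0.75156705] 448.57632137144344
top [0.4673208  0.123421   0.96859753] 363.1949486291379
wrist [ 0.24586685 -0.47137056  0.37249561] 344.43718044455625
{'time': 0.15, 'joints': array([-7.11055087e+01,  7.23477058e+00, -2.31315659e+00,  8.05265258e+01,
       -5.74006477e-04,  9.00016189e+01]), 'qvel': array([ 0.10018202,  0.01066972,  0.07413701,  0.07797506, -0.04411322,
        0.03886215]), 'joint_torque': array([ 2.24728974e-03, -4.36275709e+01,  3.53148723e+01,  1.35641868e-02,
        2.59450899e-04, -3.87389960e-06]), 'ee_pos': array([ 0.16990497, -0.49641608,  0.24969384]), 'eef_rot': array([[ 3.23799450e-01, -4.30274371e-04,  9.46125642e-01],
       [-9.46124848e-01,  1.22618573e-03,  3.23799736e-01],
       [-1.29944848e-03, -9.99999156e-01, -1.00550107e-05]]), 'force': array([-7.29693820e-02, -3.51263546e-04, -5.43272617e-01]), 'torque': array([-0.00530814, -0.04232249, -0.02789568]), 'opening': 0.08512089470898902} 0.019
```

View pics/scene0.png

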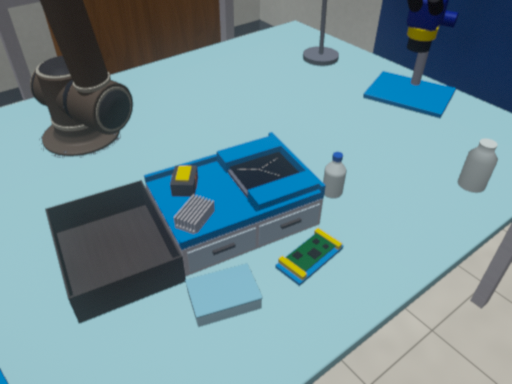

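View pics/top0.png

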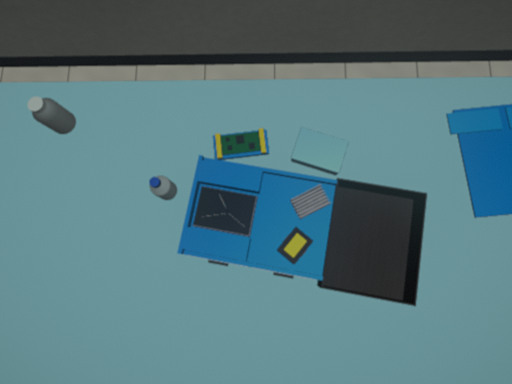

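View pics/wrist0.png

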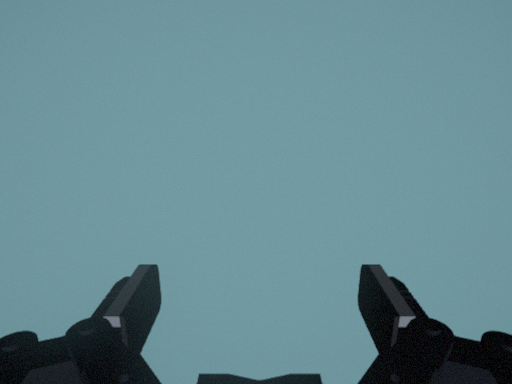

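```bash
python3 - <<'E'
from h import *
im=cv2.imread('pics/top0.png'); cr=im[140:310,170:440]; cv2.imwrite('pics/top0c.png',cv2.resize(cr,None,fx=2.9,fy=2.9,interpolation=cv2.INTER_CUBIC))
im=cv2.imread('pics/scene0.png'); cr=im[120:320,40:360]; cv2.imwrite('pics/scene0c.png',cv2.resize(cr,None,fx=2.5,fy=2.5,interpolation=cv2.INTER_CUBIC))
print(load('top0')['orientation'].round(3), load('scene0')['orientation'].round(3))
E
```

```text
[[ 0.007 -0.982  0.189]
 [-0.999  0.     0.039]
 [-0.038 -0.189 -0.981]] [[ 0.609  0.521 -0.599]
 [ 0.793 -0.4    0.459]
 [-0.001 -0.754 -0.657]]
```

View pics/top0c.png

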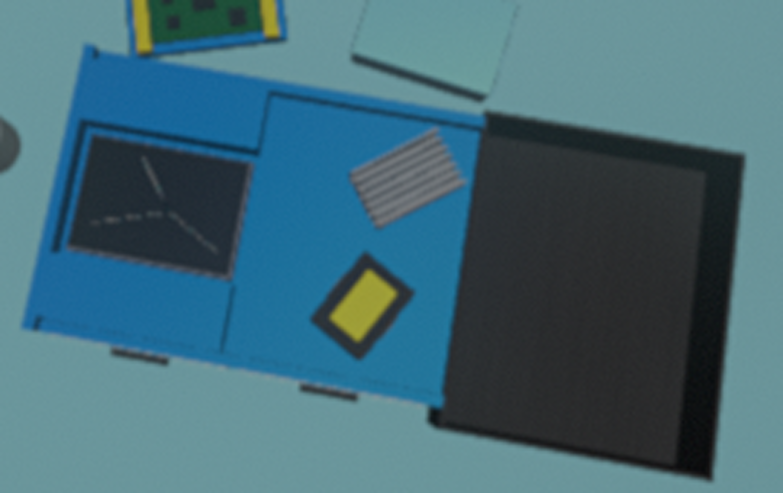

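View pics/scene0c.png

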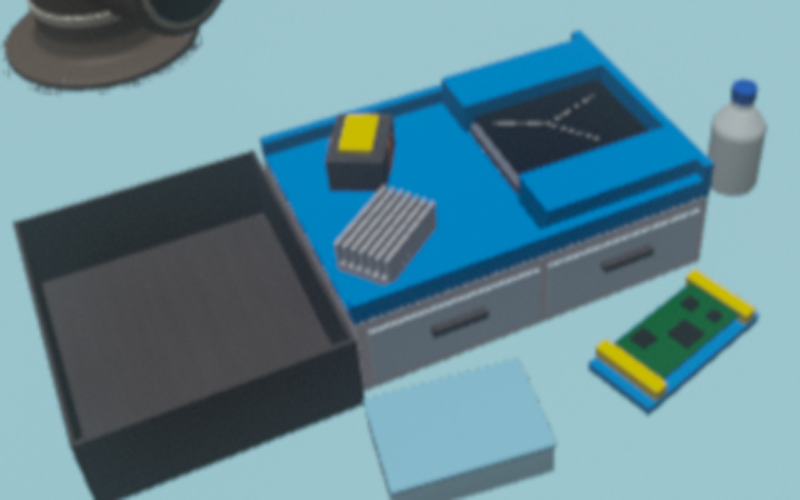

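```bash
cat >> h.py <<'E'
def T(x,y): return (170+x/2.9-.33,140+y/2.9-.33)
def S(x,y): return (40+x/2.5-.3,120+y/2.5-.3)
E
python3 - <<'E'
from h import *
t=load('top0');s=load('scene0')
for n,a,b in [('st back far',(85,47),(712,160)),('st back near',(25,328),(577,33)),('st open far',(485,115),(348,308)),('st open near',(442,403),(262,140)),
 ('bin far far',(744,155),(78,442)),('bin near',(712,478),(15,222)),
 ('glass a',(93,135),(665,128)),('glass b',(70,245),(588,82)),('frame c',(232,278),(473,124)),('frame d',(250,160),(520,186)),
 ('hs1',(436,128),(435,203)),('hs2',(348,175),(388,187)),('hs3',(380,228),(338,240)),('hs4',(467,183),(388,265)),
 ('tr1',(365,253),(395,118)),('tr2',(413,293),(388,163)),('tr3',(361,358),(327,160)),('tr4',(311,318),(335,115)),
 ('pbox',(485,98),(370,0))]:
    p,e=tri(t,T(*a),s,S(*b)); print(n,(p*1000).round(0),round(e*1000,1))
E
```

```text
st back far [713. 302. 122.] 2.7
st back near [480. 342. 118.] 0.8
st open far [657. -34. 105.] 1.9
st open near [424.   9. 105.] 2.6
bin far far [ 628. -250.   81.] 5.2
bin near [ 366. -206.   81.] 2.1
glass a [644. 301. 113.] 18.0
glass b [545. 306. 110.] 6.4
frame c [522. 178. 104.] 4.2
frame d [619. 162. 102.] 0.1
hs1 [644.  34. 167.] 42.1
hs2 [593.  66. 137.] 36.5
hs3 [557.  33.  67.] 41.9
hs4 [613.   1.  95.] 45.5
tr1 [540.  79. 168.] 15.8
tr2 [523.  54. 119.] 54.9
tr3 [455.  65.  73.] 11.9
tr4 [478.  90. 133.] 50.0
pbox [620.  20. 345.] 22.3
```

```bash
python3 - <<'E'
from h import *
t=load('top0');s=load('scene0')
P={}
for n,a,b in [ ('hs1',(436,128),(388,262)),('hs2',(348,175),(435,203)),('hs3',(380,228),(388,187)),('hs4',(467,183),(338,240)),
 ('tr1',(365,253),(388,163)),('tr2',(413,293),(327,160)),('tr3',(361,358),(335,115)),('tr4',(311,318),(395,118))]:
    p,e=tri(t,T(*a),s,S(*b)); print(n,(p*1000).round(0),round(e*1000,1)); P[n]=p
for k,q in [('hs',[(436,128),(348,175),(380,228),(467,183)])]:
    pts=np.array([atz(t,*T(*a),.120)[:2] for a in q]); print(pts.round(3),pts.mean(0))
for q in [[(365,253),(413,293),(361,358),(311,318)]]:
    pts=np.array([atz(t,*T(*a),.126)[:2] for a in q]); print(pts.round(3),pts.mean(0))
# display frame corners at .102 / glass
for a in [(93,135),(250,160),(232,278),(70,245)]: print(atz(t,*T(*a),.105).round(3))
th=np.radians(-9.7);R=np.array([[np.cos(th),-np.sin(th)],[np.sin(th),np.cos(th)]]);c=np.array([.5685,.155])
for n,p in [('lip',(0,-.17)),('mouth',(0,.01)),('back',(0,.16)),('bin',(0,-.28))]: print(n,c+R@np.array(p))
for n in P: print(n,R.T@(P[n][:2]-c))
E
```

```text
hs1 [644.  10. 118.] 1.7
hs2 [605.  82. 115.] 0.9
hs3 [562.  58. 116.] 5.7
hs4 [599. -12. 121.] 5.7
tr1 [542.  72. 123.] 6.6
tr2 [509.  32. 125.] 1.8
tr3 [458.  72. 125.] 1.6
tr4 [490. 114. 121.] 3.8
[[ 0.643  0.009]
 [ 0.604  0.082]
 [ 0.561  0.056]
 [ 0.597 -0.014]] [0.60115685 0.03323782]
[[0.54  0.069]
 [0.509 0.032]
 [0.458 0.073]
 [0.489 0.112]] [0.4988517  0.07141988]
[0.64  0.295 0.105]
[0.619 0.162 0.105]
[0.521 0.176 0.105]
[0.547 0.31  0.105]
lip [ 0.53985681 -0.01256959]
mouth [0.57018489 0.16485703]
back [0.5954583  0.31271256]
bin [ 0.52132297 -0.12099697]
hs1 [ 0.09844017 -0.13034288]
hs2 [ 0.04815256 -0.06612117]
hs3 [ 0.01033055 -0.09615133]
hs4 [ 0.05769121 -0.15924836]
tr1 [-0.01218794 -0.08667316]
tr2 [-0.03784409 -0.13097863]
tr3 [-0.09529623 -0.10019179]
tr4 [-0.07067538 -0.05405782]
```

```bash
python3 -m handwheel '{"dp":[[3,3.7,0],[3,3.7,0],[3,3.7,0],[3,3.7,0],[3,3.7,0],[3,3.7,0],[3,3.7,0],[3,3.7,0],[3,3.7,0],[3,3.7,0],[3,3.7,0],[3,3.7,0]],"angular":[[0,0,8.4],[0,0,8.4],[0,0,8.4],[0,0,8.4],[0,0,8.4],[0,0,8.4],[0,0,8.4],[0,0,8.4],[0,0,8.4],[0,0,8.4],[0,0,8.4],[0,0,8.4]],"gripper":[1,1,1,1,1,1,1,1,1,0.85,0.85,0.85]}' 30
python3 -m handwheel '{"dp":[[2.4,2.8,0],[2.4,2.9,0],[2.3,2.8,0],[0,0,0],[0,0,0]],"angular":[[0,0,0],[0,0,0],[0,0,0],[0,0,0],[0,0,0]],"gripper":[0.85,0.85,0.85,0.85,0.85]}'
python3 -c "
from h import *
snap('wrist','w1');print(np.degrees(np.arctan2(*ctrl.sense()['eef_rot'][[1,0],0])))"
```

```text
time: 1.35
ee_pos: [0.5308, -0.0508, 0.2501]
eef_rot: [[0.865, -0.0, -0.501], [0.501, -0.0, 0.865], [-0.0, -1.0, -0.0]]
force: [0.3, -0.9, 0.4]
opening: 0.0726
time: 1.85
ee_pos: [0.601, 0.0328, 0.2494]
eef_rot: [[0.868, -0.002, -0.497], [0.497, -0.0, 0.868], [-0.002, -1.0, 0.001]]
force: [-0.2, -0.2, 0.6]
opening: 0.0733
29.716215072089934
```

View pics/w1.png

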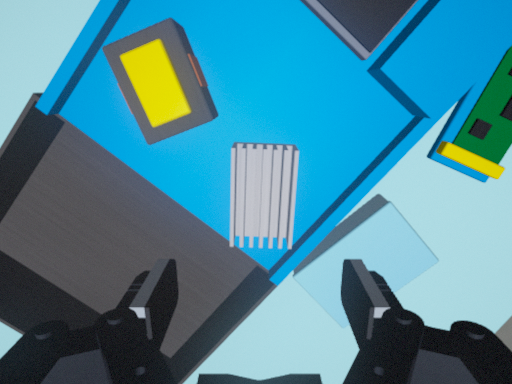

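```bash
python3 - <<'E'
from h import *
w=load('w1');t=load('top0')
q=[(232,144),(299,147),(294,249),(230,247)]
p=np.array([atz(w,*a,.12) for a in q]);print(p.round(4),p.mean(0))
s=p[1]-p[0]+p[2]-p[3];print(np.degrees(np.arctan2(s[1],s[0])))
l=p[0]-p[3]+p[1]-p[2];print(np.degrees(np.arctan2(l[1],l[0])))
print(tri(w,tuple(np.mean(q,0)),t,T(407.7,178.5)))
q=[(104,47),(174,19),(216,114),(148,142)]
p=np.array([atz(w,*a,.126) for a in q]);print(p.round(4),p[:].mean(0))
l=p[3]-p[0]+p[2]-p[1];print(np.degrees(np.arctan2(l[1],l[0])))
print(tri(w,(157,82),t,T(362,305)))
E
```

```text
[[ 0.5643  0.0575  0.12  ]
 [ 0.608   0.08    0.12  ]
 [ 0.648   0.0079  0.12  ]
 [ 0.6023 -0.0162  0.12  ]] [0.6056426  0.03230737 0.12      ]
27.552546887661148
118.15695689756734
(array([0.60346431, 0.03297399, 0.11611136]), np.float64(0.003689972227861637))
[[0.4609 0.0728 0.126 ]
 [0.4937 0.1106 0.126 ]
 [0.5447 0.0714 0.126 ]
 [0.5116 0.03   0.126 ]] [0.50270079 0.07121865 0.126     ]
-38.905919643112874
(array([0.49935183, 0.07077192, 0.1232656 ]), np.float64(0.0018128714829880527))
```

```bash
python3 -m handwheel '{"dp":[[0.1,0,-4],[0.1,0,-4],[0,0,-3],[0,0,-1.6],[0,0,-0.6],[0,0,0],[0,0,0],[0,0,0],[0,0,0],[0,0,0],[0,0,0]],"angular":[[0,0,-1.5],[0,0,0],[0,0,0],[0,0,0],[0,0,0],[0,0,0],[0,0,0],[0,0,0],[0,0,0],[0,0,0],[0,0,0]],"gripper":[0.85,0.85,0.85,0.85,0.85,0.85,0,0,0,0,0]}' 30
```

```text
time: 3.0
ee_pos: [0.6039, 0.0321, 0.1201]
eef_rot: [[0.881, 0.003, -0.472], [0.472, -0.0, 0.881], [0.002, -1.0, -0.002]]
force: [-1.5, -1.3, 5.9]
opening: 0.0489
```

```bash
python3 -m handwheel '{"dp":[[0,0,2],[0,0,3],[0,-1,3],[-0.1,-3.2,0],[-0.1,-3.2,0],[-0.2,-3.2,0],[-0.2,-3.2,0],[-0.2,-2.8,0],[0,0,-4],[0,0,-4],[0,0,-3],[0,0,0]],"angular":[[0,0,0],[0,0,0],[0,0,0],[0,0,-7.6],[0,0,-7.6],[0,0,-7.6],[0,0,-7.6],[0,0,-7.6],[0,0,0],[0,0,0],[0,0,0],[0,0,0]],"gripper":[0,0,0,0,0,0,0,0,0,0,0,0]}'
```

```text
time: 4.2
ee_pos: [0.5919, -0.133, 0.0836]
eef_rot: [[0.985, -0.008, 0.17], [-0.17, 0.002, 0.985], [-0.008, -1.0, 0.001]]
force: [-0.5, -0.5, -2.0]
opening: 0.049
```

```bash
python3 -m handwheel '{"dp":[[0.4,0,-1.3],[0,0,-1.2],[0,0,0],[0,0,0],[0,0,0],[0,0,0],[0,0,4],[0,0,4],[0,0,4],[0,0,2]],"angular":[[0,0,0],[0,0,0],[0,0,0],[0,0,0],[0,0,0],[0,0,0],[0,0,0],[0,0,0],[0,0,0],[0,0,0]],"gripper":[0,0,0,0.72,0.72,0.72,0.72,0.72,0.85,0.85]}'
```

```text
time: 5.2
ee_pos: [0.6002, -0.1339, 0.2082]
eef_rot: [[0.985, 0.006, 0.17], [-0.17, -0.001, 0.985], [0.006, -1.0, -0.0]]
force: [0.8, -0.2, -0.2]
opening: 0.0725
```

```bash
python3 -m handwheel '{"dp":[[-1.2,2.6,0],[-1.2,2.6,0],[-1.2,2.6,0],[-1.2,2.6,0],[-1.2,2.6,0],[-1.3,2.5,0],[-1.3,2.5,0],[-1.3,2.5,0],[0,0,0],[0,0,0]],"angular":[[0,0,7.6],[0,0,7.6],[0,0,7.6],[0,0,7.6],[0,0,7.6],[0,0,7.6],[0,0,7.6],[0,0,7.6],[0,0,0],[0,0,0]],"gripper":[0.85,0.85,0.85,0.85,0.85,0.85,0.85,0.85,0.85,0.85]}'
python3 -c "
from h import *
snap('wrist','w2')"
```

```text
time: 6.2
ee_pos: [0.5001, 0.0716, 0.204]
eef_rot: [[0.629, 0.002, -0.777], [0.777, -0.0, 0.629], [0.001, -1.0, -0.001]]
force: [0.4, 0.0, 0.4]
opening: 0.0725
```

View pics/w2.png

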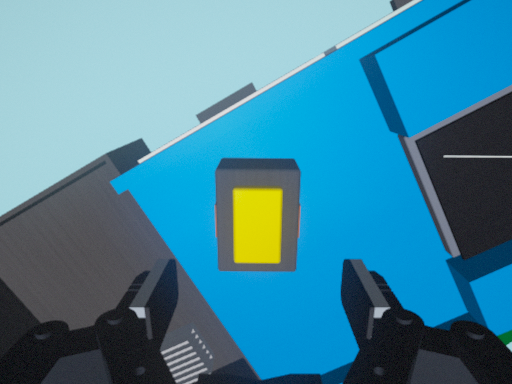

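The transformer sits between the jaws (u 216–299, jaw centre about 259) and is aligned with them. The heat sink is visible in the bin at about (185,358).

```bash
python3 -m handwheel '{"dp":[[0,0,-3.5],[0,0,-3],[0,0,-1.6],[0,0,-0.5],[0,0,0],[0,0,0],[0,0,0],[0,0,0],[0,0,0],[0,0,0]],"angular":[[0,0,0],[0,0,0],[0,0,0],[0,0,0],[0,0,0],[0,0,0],[0,0,0],[0,0,0],[0,0,0],[0,0,0]],"gripper":[0.85,0.85,0.85,0.85,0.85,0,0,0,0,0]}' 35
```

```text
time: 7.25
ee_pos: [0.501, 0.0712, 0.1187]
eef_rot: [[0.63, 0.003, -0.777], [0.777, -0.0, 0.63], [0.002, -1.0, -0.002]]
force: [0.3, -1.6, 5.5]
opening: 0.0516
```

```bash
python3 -m handwheel '{"dp":[[0,0,3],[0,0,3],[0,-1.5,2],[-0.7,-2.3,0],[-0.7,-2.4,0],[-0.7,-2.4,0],[-0.7,-2.4,0],[-0.7,-2.4,0],[-0.7,-2.4,0],[-0.7,-2.1,0],[-0.6,0,0],[0,0,0]],"angular":[[0,0,0],[0,0,0],[0,0,0],[0,0,-7.6],[0,0,-7.6],[0,0,-7.6],[0,0,-7.6],[0,0,-7.6],[0,0,-7.6],[0,0,-7.6],[0,0,-7.6],[0,0,0]],"gripper":[0,0,0,0,0,0,0,0,0,0,0,0]}'
python3 -m handwheel '{"dp":[[0,0,-4],[0,0,-4],[0,0,-4],[0,0,-2],[0,0,0],[0,0,0]],"angular":[[0,0,0],[0,0,0],[0,0,0],[0,0,0],[0,0,0],[0,0,0]],"gripper":[0,0,0,0,0,0]}'
```

```text
time: 8.45
ee_pos: [0.4443, -0.1081, 0.1973]
eef_rot: [[0.985, -0.0, 0.172], [-0.172, 0.0, 0.985], [-0.0, -1.0, 0.0]]
force: [0.4, 1.4, -2.0]
opening: 0.0512
time: 9.05
ee_pos: [0.4454, -0.1074, 0.0578]
eef_rot: [[0.986, -0.0, 0.168], [-0.168, 0.0, 0.986], [-0.0, -1.0, 0.0]]
force: [0.4, 0.1, -2.0]
opening: 0.0512
```

Release, rise, then look at the display from above.

```bash
python3 -m handwheel '{"dp":[[0,0,0],[0,0,0],[0,0,0],[0,0,4],[0,0,4],[0,0,4],[1,3,4],[1.5,4,0],[1.5,4,0],[1.5,4,0],[1.5,4,0],[1.5,4,0]],"angular":[[0,0,0],[0,0,0],[0,0,0],[0,0,0],[0,0,0],[0,0,0],[0,0,0],[0,0,0],[0,0,0],[0,0,0],[0,0,0],[0,0,0]],"gripper":[0.72,0.72,0.72,0.72,0.72,0.3,0,0,0,0,0,0]}'
python3 -m handwheel '{"dp":[[0.8,2,0],[0,0,0],[0,0,0]],"angular":[[0,0,0],[0,0,0],[0,0,0]],"gripper":[0,0,0]}'
python3 -c "
from h import *
snap('wrist','w3');im,c=snap('scene','s3')
cv2.imwrite('pics/s3c.png',cv2.resize(im[120:320,40:360,::-1],None,fx=2.5,fy=2.5))"
```

```text
time: 10.25
ee_pos: [0.5304, 0.1235, 0.2174]
eef_rot: [[0.985, 0.002, 0.17], [-0.17, 0.0, 0.985], [0.002, -1.0, 0.001]]
force: [0.9, -0.2, 0.5]
opening: -0.0
time: 10.55
ee_pos: [0.5377, 0.1418, 0.2168]
eef_rot: [[0.986, 0.0, 0.169], [-0.169, -0.0, 0.986], [0.0, -1.0, -0.0]]
force: [-0.3, -0.4, -0.5]
opening: 0.0001
```

View pics/w3.png

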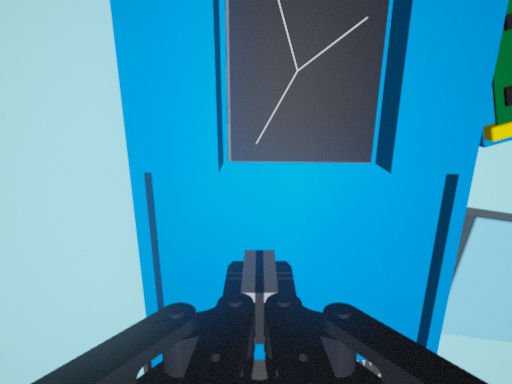

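View pics/s3c.png

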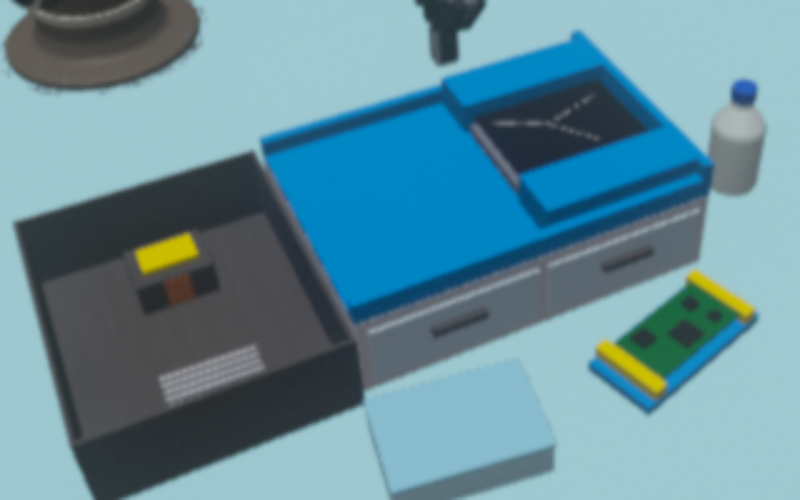

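```bash
cat >> h.py <<'E'
th=np.radians(-9.7);R=np.array([[np.cos(th),-np.sin(th)],[np.sin(th),np.cos(th)]]);c0=np.array([.5685,.155])
def own(p): return R.T@(np.array(p)[:2]-c0)
def wor(p): return c0+R@np.array(p)
E
python3 - <<'E'
from h import *
w=load('w3');t=load('top0');s=load('s3')
p=lambda n,a:print(n,(own(a)*1000).round(1))
for z in (.102,.112): p('frontL',atz(w,231,161,z));p('frontR',atz(w,373,163,z))
p('mouthL',atz(w,220,170,.09));p('mouthR',atz(w,391,172,.09))
for a in [(93,135),(250,160),(232,278),(70,245)]: p('top',atz(t,*T(*a),.105))
# crack junction: wrist vs scene
a,e=tri(w,(297,70),s,S(548,124));print('junction',a.round(4),e, own(a))
a,e=tri(w,(297,70),t,T(167,212));print('junction',a.round(4),e, own(a))
a,e=tri(w,(257,143),t,T(216,251));print('crackend',a.round(4),e, own(a))
a,e=tri(w,(257,143),s,S(495,123));print('crackend',a.round(4),e, own(a))
print(wor((0,.07)),wor((0,.08)))
E
```

```text
frontL [-46.9  12.2]
frontR [52.6 10.7]
frontL [-46.1  14.2]
frontR [49.2 12.8]
mouthL [-56.3   3. ]
mouthR [70.7  1.4]
top [ 47.  149.7]
top [48.4 15.5]
top [-50.3  12.7]
top [-46.9 149.6]
junction [0.5769 0.2264 0.1146] 0.001296701170526393 [-0.0037793   0.07182119]
junction [0.5715 0.2253 0.1458] 0.003143268214118051 [-0.00886121  0.06977911]
crackend [0.5433 0.1876 0.1188] 0.0035354711891720544 [-0.0302984  0.0278691]
crackend [0.5458 0.1874 0.1155] 0.002963694666432604 [-0.02786697  0.02808126]
[0.58029426 0.22399924] [0.58197915 0.23385628]
```

```bash
python3 -m handwheel '{"dp":[[1.4,2.6,0],[1.4,2.6,0],[1.4,2.5,0],[0,0,-3],[0,0,-2],[0,0,-1.5],[0,0,0],[0,0,0]],"angular":[[0,0,0],[0,0,0],[0,0,0],[0,0,0],[0,0,0],[0,0,0],[0,0,0],[0,0,0]],"gripper":[0,0,0,0,0,0,0,0]}'
python3 -m handwheel '{"dp":[[0,0,-0.4],[0,0,-0.3],[0,0,-0.2],[0,0,0],[0,0,0]],"angular":[[0,0,0],[0,0,0],[0,0,0],[0,0,0],[0,0,0]],"gripper":[0,0,0,0,0]}'
```

```text
time: 11.45
ee_pos: [0.5798, 0.2177, 0.1522]
eef_rot: [[0.985, 0.0, 0.172], [-0.172, -0.0, 0.985], [0.0, -1.0, 0.0]]
force: [0.8, -0.2, 0.4]
opening: 0.0003
time: 11.95
ee_pos: [0.5798, 0.2188, 0.1426]
eef_rot: [[0.985, 0.0, 0.17], [-0.17, 0.0, 0.985], [0.0, -1.0, 0.0]]
force: [0.3, 0.2, 0.7]
opening: -0.0002
```

```bash
python3 -m handwheel '{"dp":[[0,0,-0.2],[0,0,-0.1],[0,0,0],[0,0,0]],"angular":[[0,0,0],[0,0,0],[0,0,0],[0,0,0]],"gripper":[0,0,0,0]}'|grep -E "pos|force"
python3 -m handwheel '{"dp":[[0,0,-0.1],[0,0,0],[0,0,0]],"angular":[[0,0,0],[0,0,0],[0,0,0]],"gripper":[0,0,0]}'|grep -E "pos|force"
python3 -m handwheel '{"dp":[[0,0,-0.1],[0,0,0],[0,0,0]],"angular":[[0,0,0],[0,0,0],[0,0,0]],"gripper":[0,0,0]}'|grep -E "pos|force"
```

```text
ee_pos: [0.5798, 0.2188, 0.1394]
force: [-0.6, 0.5, 0.2]
ee_pos: [0.5798, 0.2187, 0.1385]
force: [0.2, 0.9, -0.2]
ee_pos: [0.5798, 0.2187, 0.1375]
force: [-0.5, 0.2, -0.5]
```

```bash
python3 -m handwheel '{"dp":[[0,0,-0.1],[0,0,0],[0,0,0]],"angular":[[0,0,0],[0,0,0],[0,0,0]],"gripper":[0,0,0]}'|grep -E "pos|force"
python3 -m handwheel '{"dp":[[0,0,-0.1],[0,0,0],[0,0,0]],"angular":[[0,0,0],[0,0,0],[0,0,0]],"gripper":[0,0,0]}'|grep -E "pos|force"
```

```text
ee_pos: [0.5798, 0.2187, 0.1365]
force: [0.4, 1.1, -0.3]
ee_pos: [0.5798, 0.2187, 0.1355]
force: [1.1, -0.0, 0.1]
```

```bash
python3 -m handwheel '{"dp":[[0,0,-0.1],[0,0,0],[0,0,0]],"angular":[[0,0,0],[0,0,0],[0,0,0]],"gripper":[0,0,0]}'|grep -E "pos|force"
python3 -m handwheel '{"dp":[[0,0,-0.1],[0,0,0],[0,0,0]],"angular":[[0,0,0],[0,0,0],[0,0,0]],"gripper":[0,0,0]}'|grep -E "pos|force"
```

```text
ee_pos: [0.5798, 0.2187, 0.1345]
force: [0.0, 0.3, -0.2]
ee_pos: [0.5798, 0.2187, 0.1335]
force: [-1.4, -0.5, -0.7]
```

```bash
python3 -m handwheel '{"dp":[[0,0,-0.1],[0,0,0],[0,0,0]],"angular":[[0,0,0],[0,0,0],[0,0,0]],"gripper":[0,0,0]}'|grep -E "pos|force"
python3 -m handwheel '{"dp":[[0,0,-0.1],[0,0,0],[0,0,0]],"angular":[[0,0,0],[0,0,0],[0,0,0]],"gripper":[0,0,0]}'|grep -E "pos|force"
```

```text
ee_pos: [0.5798, 0.2188, 0.1325]
force: [-0.5, -0.6, -0.0]
ee_pos: [0.5799, 0.2188, 0.1317]
force: [-0.1, 0.6, 1.2]
```

```bash
python3 -m handwheel '{"dp":[[0,0,-0.1],[0,0,0],[0,0,0]],"angular":[[0,0,0],[0,0,0],[0,0,0]],"gripper":[0,0,0]}'|grep -E "pos|force"
```

```text
ee_pos: [0.5799, 0.2187, 0.1313]
force: [-1.4, -0.6, 5.0]
```

```bash
python3 -m handwheel '{"dp":[[0,0,-0.1],[0,0,-0.1],[0,0,0],[0,0,0]],"angular":[[0,0,0],[0,0,0],[0,0,0],[0,0,0]],"gripper":[0,0,0,0]}'|grep -E "pos|force"
```

```text
ee_pos: [0.58, 0.2187, 0.1305]
force: [-4.1, -0.7, 12.4]
```

```bash
python3 -m handwheel '{"dp":[[0,0,-0.1],[0,0,0],[0,0,0]],"angular":[[0,0,0],[0,0,0],[0,0,0]],"gripper":[0,0,0]}'|grep -E "pos|force"
```

```text
ee_pos: [0.58, 0.2188, 0.1301]
force: [-5.0, -2.1, 14.1]
```

```bash
python3 -m handwheel '{"dp":[[-0.08,-0.5,0],[-0.08,-0.5,0],[-0.09,-0.5,0],[-0.09,-0.5,0],[0,0,0]],"angular":[[0,0,0],[0,0,0],[0,0,0],[0,0,0],[0,0,0]],"gripper":[0,0,0,0,0]}'|grep -E "time|pos|force"; python3 -c "
from h import *
im,c=snap('wrist','w4')"
```

```text
time: 16.25
ee_pos: [0.5784, 0.2008, 0.1306]
force: [0.8, 6.5, 10.6]
```

View pics/w4.png

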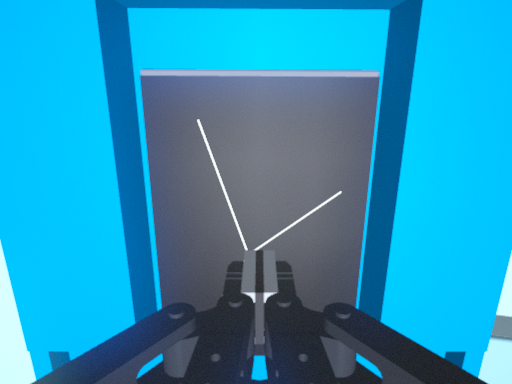

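```bash
python3 - <<'E'
from h import *
w=load('w4')
print(own(atz(w,142,70,.102)),own(atz(w,378,73,.102)), own(atz(w,256,249,.113)))
E
```

```text
[-0.04527849  0.13315638] [0.05243544 0.1319231 ] [0.00155474 0.05708323]
```

```bash
python3 -m handwheel '{"dp":[[-0.05,-0.3,-0.1],[-0.1,-0.6,0],[-0.1,-0.6,0],[-0.1,-0.6,0],[-0.1,-0.6,0],[0,0,0]],"angular":[[0,0,0],[0,0,0],[0,0,0],[0,0,0],[0,0,0],[0,0,0]],"gripper":[0,0,0,0,0,0]}'|grep -E "time|pos|force"
```

```text
time: 16.9
ee_pos: [0.5745, 0.1741, 0.1302]
force: [0.5, 7.4, 14.1]
```

```bash
python3 -m handwheel '{"dp":[[-0.1,-0.6,0],[-0.1,-0.6,0],[-0.1,-0.6,0],[-0.1,-0.6,0],[-0.1,-0.6,0],[-0.1,-0.6,0],[0,0,0]],"angular":[[0,0,0],[0,0,0],[0,0,0],[0,0,0],[0,0,0],[0,0,0],[0,0,0]],"gripper":[0,0,0,0,0,0,0]}'|grep -E "time|pos|force"
```

```text
time: 17.6
ee_pos: [0.5686, 0.138, 0.1302]
force: [1.1, 6.6, 13.8]
```

```bash
python3 -m handwheel '{"dp":[[-0.1,-0.6,0],[-0.1,-0.6,0],[-0.1,-0.6,0],[-0.1,-0.6,0],[-0.1,-0.6,0],[-0.1,-0.6,0],[-0.1,-0.6,0],[-0.1,-0.6,0],[0,0,0]],"angular":[[0,0,0],[0,0,0],[0,0,0],[0,0,0],[0,0,0],[0,0,0],[0,0,0],[0,0,0],[0,0,0]],"gripper":[0,0,0,0,0,0,0,0,0]}'|grep -E "time|pos|force"; python3 -c "
from h import *
im,c=snap('wrist','w5')"
```

```text
time: 18.5
ee_pos: [0.5607, 0.0898, 0.1301]
force: [2.0, 7.4, 13.3]
```

View pics/w5.png

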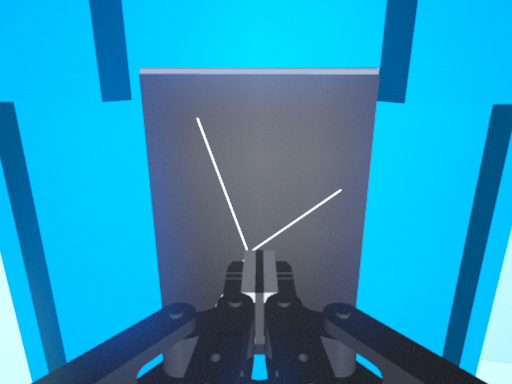

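```bash
python3 -m handwheel '{"dp":[[-0.1,-0.6,0],[-0.1,-0.6,0],[-0.1,-0.6,0],[-0.1,-0.6,0],[-0.1,-0.6,0],[-0.1,-0.6,0],[-0.1,-0.6,0],[0,0,0]],"angular":[[0,0,0],[0,0,0],[0,0,0],[0,0,0],[0,0,0],[0,0,0],[0,0,0],[0,0,0]],"gripper":[0,0,0,0,0,0,0,0]}'|grep -E "time|pos|force"
```

```text
time: 19.35
ee_pos: [0.5537, 0.0476, 0.1301]
force: [1.8, 7.2, 15.1]
```

```bash
python3 -m handwheel '{"dp":[[-0.1,-0.6,0],[-0.1,-0.6,0],[-0.1,-0.6,0],[-0.1,-0.6,0],[-0.1,-0.6,0],[0,0,0]],"angular":[[0,0,0],[0,0,0],[0,0,0],[0,0,0],[0,0,0],[0,0,0]],"gripper":[0,0,0,0,0,0]}'|grep -E "time|pos|force"
python3 -m handwheel '{"dp":[[0,0,0.5],[0,0,1.5],[0,0,3],[0.2,1,3],[0.4,3,0],[0.6,3.5,0],[0.6,3.5,0],[0.4,2.5,0],[0,0,0],[0,0,0]],"angular":[[0,0,0],[0,0,0],[0,0,0],[0,0,0],[0,0,0],[0,0,0],[0,0,0],[0,0,0],[0,0,0],[0,0,0]],"gripper":[0,0,0,0,0.6,0.6,0.6,0.6,0.6,0.6]}'; python3 -c "
from h import *
im,c=snap('scene','s6')
cv2.imwrite('pics/s6c.png',cv2.resize(im[120:320,40:360,::-1],None,fx=2.5,fy=2.5))
im,c=snap('top','t6')
cv2.imwrite('pics/t6c.png',cv2.resize(im[140:310,170:440,::-1],None,fx=2.9,fy=2.9))"
```

```text
time: 19.95
ee_pos: [0.5487, 0.0175, 0.13]
force: [0.7, 7.4, 16.0]
time: 20.95
ee_pos: [0.5676, 0.1509, 0.2059]
eef_rot: [[0.986, -0.001, 0.169], [-0.169, -0.001, 0.986], [-0.001, -1.0, -0.001]]
force: [-1.2, -0.2, -0.3]
opening: 0.0513
```

View pics/s6c.png

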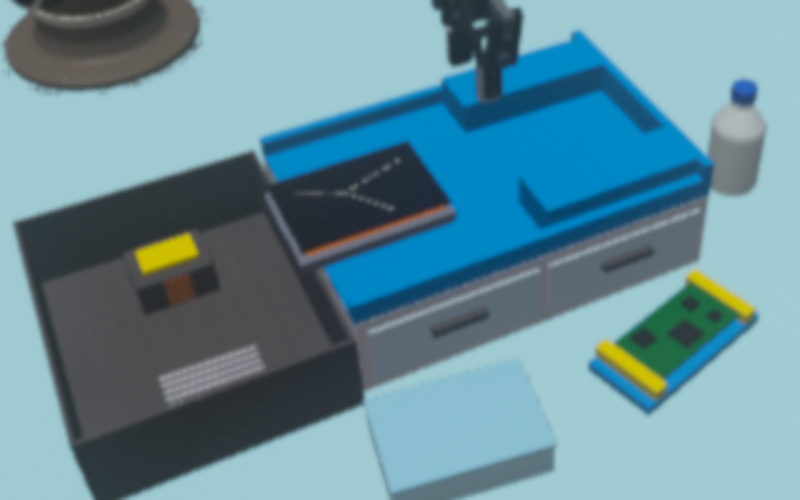

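View pics/t6c.png

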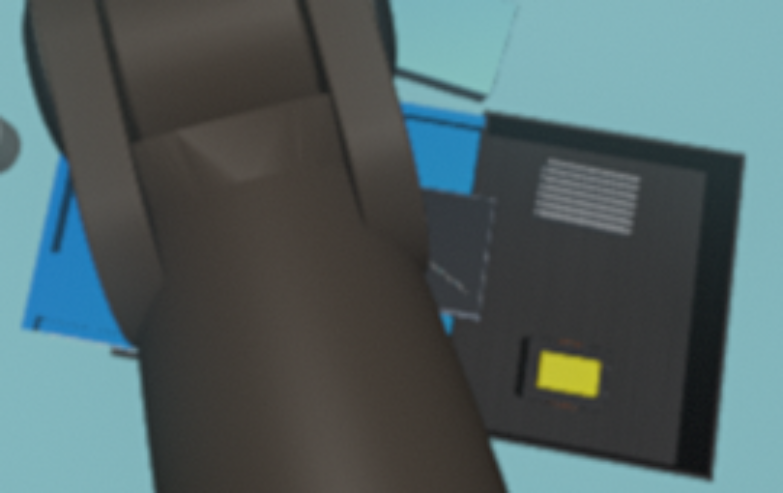

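```bash
python3 -m handwheel '{"dp":[[0,0,-3.5],[0,0,-3],[0,0,-2],[0,0,-0.6],[0,0,0],[0,0,0]],"angular":[[0,0,0],[0,0,0],[0,0,0],[0,0,0],[0,0,0],[0,0,0]],"gripper":[0.6,0.6,0.6,0.6,0.6,0.6]}'|grep -E "time|pos|force"
python3 -m handwheel '{"dp":[[0,0,-0.3],[0,0,0],[0,0,0]],"angular":[[0,0,0],[0,0,0],[0,0,0]],"gripper":[0.6,0.6,0.6]}'|grep -E "time|pos|force"
python3 -m handwheel '{"dp":[[0,0,-0.3],[0,0,0],[0,0,0]],"angular":[[0,0,0],[0,0,0],[0,0,0]],"gripper":[0.6,0.6,0.6]}'|grep -E "time|pos|force"
```

```text
time: 21.65
ee_pos: [0.5686, 0.1503, 0.1168]
force: [0.7, 0.4, 0.6]
time: 21.95
ee_pos: [0.5682, 0.1508, 0.1131]
force: [-0.0, 0.3, 0.0]
time: 22.25
ee_pos: [0.5678, 0.1507, 0.1094]
force: [0.6, 0.2, -0.5]
```

```bash
python3 -m handwheel '{"dp":[[0,0,-0.3],[0,0,0],[0,0,0]],"angular":[[0,0,0],[0,0,0],[0,0,0]],"gripper":[0.6,0.6,0.6]}'|grep -E "time|pos|force"
python3 -m handwheel '{"dp":[[0,0,-0.3],[0,0,0],[0,0,0]],"angular":[[0,0,0],[0,0,0],[0,0,0]],"gripper":[0.6,0.6,0.6]}'|grep -E "time|pos|force"
```

```text
time: 22.55
ee_pos: [0.5678, 0.1507, 0.1063]
force: [-0.3, -0.0, -0.9]
time: 22.85
ee_pos: [0.5681, 0.1508, 0.1058]
force: [-5.0, -1.0, 13.3]
```

```bash
python3 -m handwheel '{"dp":[[0,0,0.4],[-0.2,-0.8,0],[-0.2,-1,0],[-0.1,-0.6,0],[-0.1,-0.5,0],[-0.1,-0.4,0],[-0.05,-0.4,0],[-0.05,-0.4,0],[-0.05,-0.4,0],[0,0,0]],"angular":[[0,0,0],[0,0,0],[0,0,0],[0,0,0],[0,0,0],[0,0,0],[0,0,0],[0,0,0],[0,0,0],[0,0,0]],"gripper":[0.6,0.6,0.6,0.6,0.6,0.6,0.6,0.6,0.6,0.6]}'|grep -E "time|pos|force"
```

```text
time: 23.85
ee_pos: [0.5594, 0.1052, 0.1075]
force: [0.6, 0.0, -0.1]
```

```bash
python3 -m handwheel '{"dp":[[-0.08,-0.5,0],[-0.08,-0.5,0],[0,0,0]],"angular":[[0,0,0],[0,0,0],[0,0,0]],"gripper":[0.6,0.6,0.6]}'|grep -E "time|pos|force"; python3 -c "
from h import *
im,c=snap('wrist','w7'); im,c=snap('scene','s7')
cv2.imwrite('pics/s7c.png',cv2.resize(im[120:320,40:360,::-1],None,fx=2.5,fy=2.5))"
```

```text
time: 24.15
ee_pos: [0.5577, 0.095, 0.1076]
force: [0.9, -0.4, -0.3]
```

View pics/s7c.png

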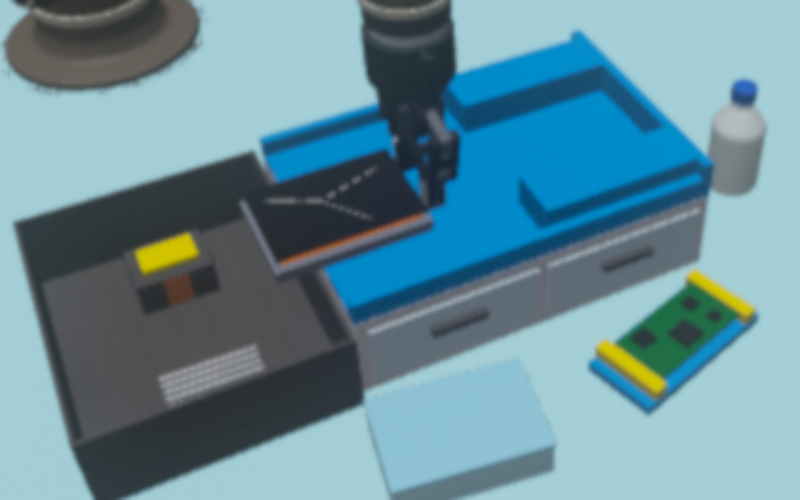

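```bash
python3 -m handwheel '{"dp":[[-0.08,-0.5,0],[-0.08,-0.5,0],[-0.08,-0.5,0],[-0.09,-0.5,0],[-0.09,-0.5,0],[0,0,0]],"angular":[[0,0,0],[0,0,0],[0,0,0],[0,0,0],[0,0,0],[0,0,0]],"gripper":[0.6,0.6,0.6,0.6,0.6,0.6]}'|grep -E "time|pos|force"; python3 -c "
from h import *
im,c=snap('scene','s8')
cv2.imwrite('pics/s8c.png',cv2.resize(im[120:320,40:360,::-1],None,fx=2.5,fy=2.5))"
```

```text
time: 24.85
ee_pos: [0.5535, 0.0697, 0.1076]
force: [0.4, 0.7, 0.1]
```

View pics/s8c.png

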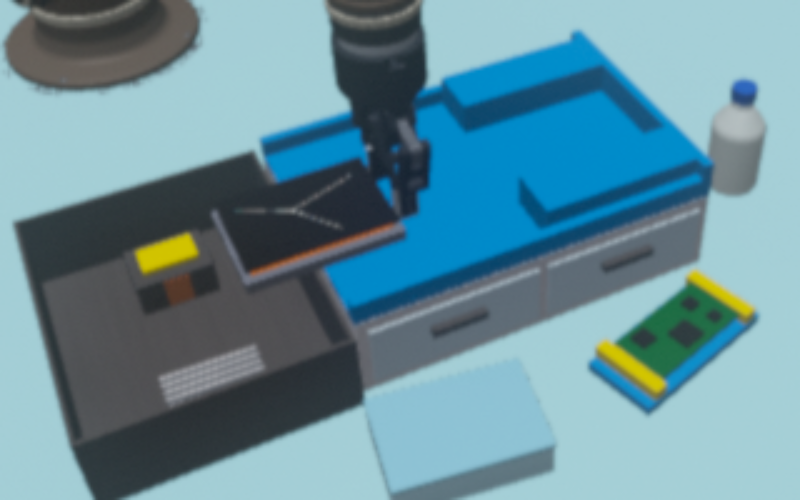

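```bash
python3 -m handwheel '{"dp":[[-0.08,-0.5,0],[-0.09,-0.5,0],[-0.08,-0.5,0],[0,0,0],[0,0,0]],"angular":[[0,0,0],[0,0,0],[0,0,0],[0,0,0],[0,0,0]],"gripper":[0.6,0.6,0.6,0.6,0.6]}'|grep -E "time|pos|force"; python3 -c "
from h import *
im,c=snap('scene','s9')
cv2.imwrite('pics/s9c.png',cv2.resize(im[120:320,40:360,::-1],None,fx=2.5,fy=2.5))"
```

```text
time: 25.4
ee_pos: [0.5509, 0.0551, 0.1074]
force: [-0.2, 0.2, 0.2]
```

View pics/s9c.png

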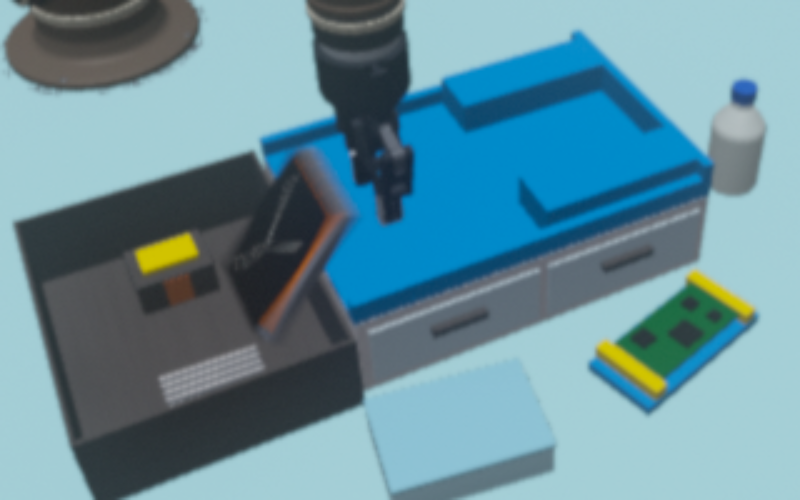

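```bash
python3 -m handwheel '{"dp":[[0,0,0],[0,0,0],[0,0,0],[0,0,0],[0,0,0],[0,0,0]],"angular":[[0,0,0],[0,0,0],[0,0,0],[0,0,0],[0,0,0],[0,0,0]],"gripper":[0.6,0.6,0.6,0.6,0.6,0.6]}'|grep -E "time|pos|force"; python3 -c "
from h import *
im,c=snap('scene','s10')
cv2.imwrite('pics/s10c.png',cv2.resize(im[120:320,40:360,::-1],None,fx=2.5,fy=2.5))
im,c=snap('top','t10')
cv2.imwrite('pics/t10c.png',cv2.resize(im[140:310,170:440,::-1],None,fx=2.9,fy=2.9))"
```

```text
time: 26.05
ee_pos: [0.5511, 0.0557, 0.1075]
force: [0.6, 0.1, 0.0]
```

View pics/s10c.png

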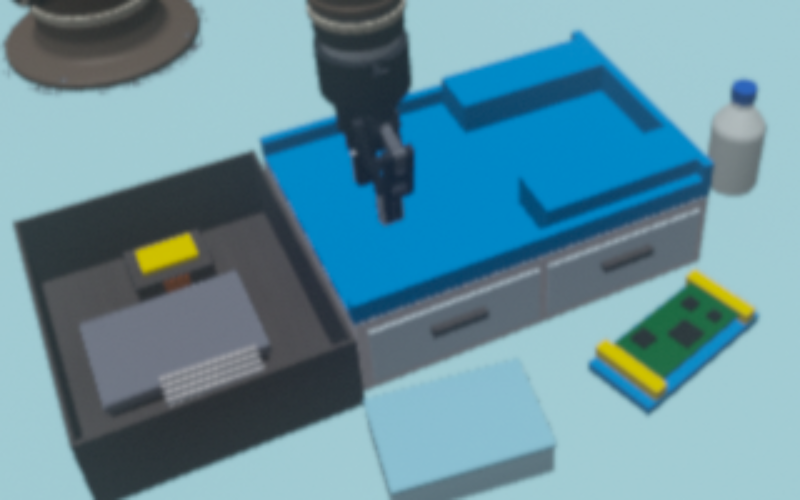

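View pics/t10c.png

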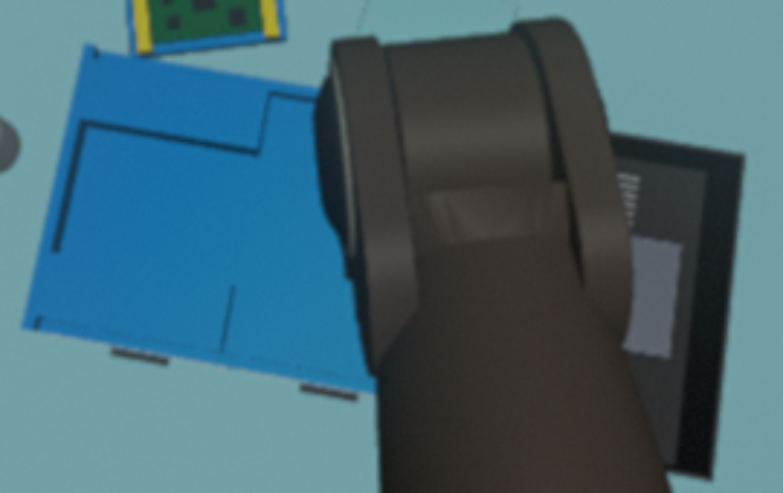

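It flipped into the bin and is lying flat, glass down. I'll retreat upward and toward the back so the top camera has a clear view, check, and hand in.

```bash
python3 -m handwheel '{"dp":[[0,0.5,3],[0,0.5,4],[0,0,4],[0,0,4],[-2,2,0],[-3,3,0],[-3,3,0],[-3,3,0],[-3,3,0],[0,0,0],[0,0,0],[0,0,0]],"angular":[[0,0,0],[0,0,0],[0,0,0],[0,0,0],[0,0,0],[0,0,0],[0,0,0],[0,0,0],[0,0,0],[0,0,0],[0,0,0],[0,0,0]],"gripper":[0.6,0.6,0.6,0.6,0.6,0.6,0.6,0.6,0.6,0.6,0.6,0.6]}'|grep -E "time|pos|force"; python3 -c "
from h import *
im,c=snap('top','t11')
cv2.imwrite('pics/t11c.png',cv2.resize(im[100:310,170:440,::-1],None,fx=2.8,fy=2.8))"
```

```text
time: 27.35
ee_pos: [0.4116, 0.2054, 0.2576]
force: [0.3, 0.5, 0.0]
```

View pics/t11c.png

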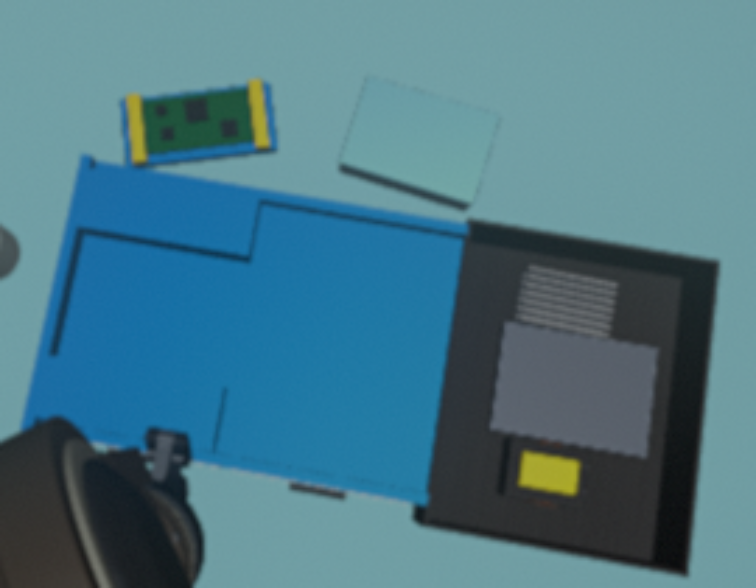

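```bash
python3 - <<'E'
from h import *
t=load('t11');s=load('s10')
U=lambda x,y:(170+x/2.8-.3,100+y/2.8-.3)
for a,b in [((645,458),(80,322)),((491,430),(237,273)),((508,322),(268,345)),((658,347),(105,403))]:
    p,e=tri(t,U(*a),s,S(*b));o=own(p);print(p.round(3),round(e,4),'bin',o[0].round(3),(o[1]+.28).round(3))
ctrl.finish_job()
E
```

```text
[ 0.459 -0.197  0.025] 0.0014 bin -0.049 -0.086
[ 0.483 -0.061  0.021] 0.003 bin -0.048 0.052
[ 0.581 -0.08   0.025] 0.0022 bin 0.052 0.05
[ 0.558 -0.214  0.027] 0.0023 bin 0.052 -0.086
the job is handed in; nothing more can be done
```

The tray is clear: the heat sink, transformer and display are all lying in the bin, and I handed the job in at about 27 s of the 70 s allowed. `finish_job` reports no verdict, so this rests on my own checks.

- **Heat sink and transformer:** I gripped each one and set it down along opposite sides of the bin.
- **Display:** I dragged it out by pressing on the glass. Sensed downward force was about 10 to 16 N and sideways force about 7 N. I then pushed its frame from behind with the fingers spread until it tipped over the lip. It turned over as it fell and lies flat, glass down.
- **Last checks:**
    - From two camera views, the display's upper face is about 25 mm above the bench. Its ends are at about -86 and +51 mm along the bin's y, within the ±120 mm limit.
    - In the last top view the tray is empty, and the good board and parts box look unmoved. The bottle was only partly in that view; it looked unmoved in the scene view just before.
    - The arm was clear of everything and the force reading was near zero.
- **Small disagreements:** Triangulation lines missed each other by 1 to 3 mm in the final display check. One earlier height estimate for the glass cracks, which used the top camera, was clearly wrong (146 mm). I found the glass by touch instead, at about 113 mm.

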